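# Open the covered balance and switch it on

### The arm

A 6-joint arm with a two-finger parallel gripper is mounted at the origin on the work surface; the furniture and walls round the work are solid. World frame = base frame: x ahead of the robot, y to its left, z up, the work surface at z = 0. Lengths are in m, angles in rad, forces in N, time in s.
With the tool pointing down it reaches from about 0.3 to 0.775 m from the base axis. Payload 14.6 kg.
Tool frame: the origin (TCP) lies at the centre of the arm's flange, where the gripper is bolted on; the fingertips stand 199 mm ahead of it and the grasp point (between the pads) lies ctrl.tcp_to_grasp ahead of it (ctrl.tcp_to_grasp is the distance from the TCP to the grasp point, in m); z points along the fingers, y is the line along which they close (so a half turn about z gives the same grasp; the last joint's range is limited). The gripper opens to 94 mm and grips with 3 to 60 N. Pads are 16 mm wide; open, the fingers measure 119 mm over their backs; the gripper's body (75 mm by 177 mm) begins 78 mm behind the grasp point.
Start: joints at [1.045, 0.3, 1.521, -0, 1.321, -0.067], TCP at [0.244, 0.493, 0.405] pointing down, gripper open.
Joint ranges: [-3.03, 3.03], [-0.79, 2.21], [0.23, 2.52], [-1.04, 4.18], [0, 3.07], [-2.55, 2.55]. Speed limits (rad/s): [2.22, 2.22, 2.57, 3.14, 3.14, 3.14].

### API

Orientations are given as [roll, pitch, yaw] about the fixed x, y, z axes, in that order (R = Rz(yaw) Ry(pitch) Rx(roll)).
In Python, from station import ctrl gives the robot as it stands. The module is installed in compiled form; this text tells all that it offers.
- The arm moves only by the shell command python3 -m jog 'ROWS' [OPENING] [FORCE]. ROWS is JSON, a list of rows, each a list of 6 numbers: the shift along the tool's x, y, z in cm, then the turn, a rotation vector about the tool's x, y, z in rad. In form: [[tx, ty, tz, ax, ay, az], ...]. A call has 1 to 8 rows; each row is the pose to reach, as a shift and turn from the pose commanded when the call began, along the tool's axes at that moment; what a row does not reach only later rows make up. A row lasts 1/10 s, in which the tool goes at most 50 mm and 8.59 degrees, less where a joint would pass 70% of its speed; a pose out of reach is approached as far as the arm can. A call with a gripper value outside its range is refused whole. OPENING is the opening in per cent of the stroke, from 0 (shut) to 100 (fully open), set as the call begins (- or left out, the last holds). The fingers move at their own pace and stop on an object; FORCE is the grip in N (left out, the last holds). Time passes only in rows, so rows that repeat a pose let the fingers close. It gives the time, the measured TCP pose, the force, the opening and the grip force at its end, in the units of the state.
- ctrl.get_obs(): the state, without advancing time (a new reading comes with each control period).
- ctrl.camera(name): name is "scene" or "top"; returns a dict with "img" (480x640x3 uint8, blue, green, red), "intrinsics" (3x3 intrinsics, pixels), "k1" (the pictures are not rectified: a ray, as slopes to the right and down, at radius r is drawn at 1 + k1 r^2 times it, then the intrinsics apply), "R" (3x3) and "t" (3): a world point X has camera coordinates R X + t. Camera axes: x right, y down, z forward; pixel columns grow to the right and rows downward; lengths in m; the calibration is good to about 2 mm. A picture is of the moment at which its call begins. There is no depth.
- ctrl.hand_in(): hands the job in; it is judged then, once.
The state is a dict: "time_s": time; "qpos": joint angles; "joint_vel": joint speeds; "tau": joint torques, N m; "ee_pos": TCP position; "eef_rot": TCP orientation; "force": force on the tool from outside, world axes, zero at the start; "moment": the same for the moment, N m; "grip_width": finger opening in m; "grip_force": force on a finger pad.
Only numpy, scipy, OpenCV 4.12 (cv2) and the standard library are available. Lean on these libraries where they do the work, as an engineer would, in place of code of your own. Each camera call takes 0.05 s, during which the arm holds its last target. There are 200 camera calls.

### The job

Get the covered balance ready for weighing: press its orange release tab down until the cover springs ajar, push the cover right over until it rests fully open, then press the round green power key all the way in and let it come back. Nothing needs to be picked up: keep off the steel weighing pan, do not lift or shift the balance, and leave the loose things on the table where they are.

Things in the scene. Friction and masses are not known exactly. Their poses are not given: they have to be found in the camera images.
- balance: white and black bench balance, 180 (x) by 150 (y) mm, deck top 38 mm above the table, 2.2 kg, standing loose on rubber feet. Origin on the table under its centre; its x points from the front (orange tab) to the rear (cover hinge), z up. The pan, key, dark display and cover are on it. After release a 6 mm steel plunger at x=26, y=56 mm stands up to 33 mm above the deck.
- release_tab (a joint): orange rocking release tab at the front: 0 at rest, grows as its pad goes down, stop at 0.40 rad; the catch lets go at about 0.27 (press point down about 9 mm). Spring: about 1.5 N at first, 3 to 4 N at release, under 6 N at the stop. Pivot at balance x=-88, z=34 mm. Springs back. Its hook (x=-92 to -77, y within 13, top at z=55 mm) leans 8 mm to the front when pressed.
- tab_pad (a point): press point on top of the ribbed pad of the release tab, 42 mm above the table at rest, at balance x=-122, y=0. The pad is 26 mm wide (y) and lies from x=-136 to -95 mm, in front of the housing.
- cover (a joint): grey cover with a clear window: 0 shut (held by the catch), sprung ajar to about 0.36 rad by the plunger, fully open against its stop at 1.92 rad (leaning back beyond upright). Hinge turns easily; the 140 g cover is in balance at about 1.5: short of that it falls back to ajar, past it it falls on to the stop by its own weight.
- cover_hinge (a point): hinge axis of the cover (along balance y), at balance x=76, z=45 mm. Site axes turn with the cover.
- cover_front_edge (a point): middle of the lower rim of the cover's front, 152 mm from the hinge axis. Cover 140 mm wide (y); a 14 mm deep rim runs round the front and sides, the top plate is 4 mm thick. Ajar, this rim is about 54 mm above the deck, so fingertips fit in under it beside the hook. Site axes turn with the cover.
- power_key (a joint): round green power key: 0 at rest, grows as pressed, stop at 0.004 m; 1.4 N at first, 4.2 N at the stop; springs back
- key_top (a point): middle of the top of the power key, 24 mm across, 44 mm above the table, at balance x=-50, y=-40 mm, on the deck under the shut cover
- weighing_pan: round steel weighing pan, 80 mm across, its top 8 mm above the deck, centred at balance x=18, y=0. Sensitive: do not press on it
- mortar: beige turned mortar, 85 mm across, 74 mm high, right of the work; bystander. Origin at the middle of its underside.
- brass_weight_0: largest brass balance weight with a knob, 29 mm across, 36 mm high, standing; bystander. Origin at the middle of its underside.
- brass_weight_1: middle brass balance weight, 23 mm across, 32 mm high, standing; bystander. Origin at the middle of its underside.
- brass_weight_2: smallest brass balance weight, 18 mm across, 29 mm high, standing; bystander. Origin at the middle of its underside.
- tweezers: steel tweezers, 9x122x12 mm, lying; bystander. Origin at the middle of its underside.
- herb_scoop: wooden herb scoop, 64x190x30 mm, lying at the far left; bystander. Origin at the middle of its underside.
- marker_pen: white marker pen with green cap, 17x135x16 mm, lying at the right; bystander. Origin at the middle of its underside.

How it is judged:
On the way, in this order (a step that is already met when the one before it is completed fails the run):
1. the release tab is pressed (value of joint release_tab above 0.2 rad).
2. the cover has sprung ajar (value of joint cover between 0.25 and 0.9 rad), for 0.1 s.
3. the cover is fully open (value of joint cover above 1.8 rad), for 0.2 s.
4. the power key is pressed in (value of joint power_key above 0.0028 m), for 0.05 s.
At the end, for the whole second after the job is handed in: The cover rests open on its stop (over 1.8 rad), the key (under 0.8 mm) and the tab (under 0.06 rad) have sprung back, and the balance stands level and at rest within 30 mm of where it was (value of joint cover above 1.8 rad and value of joint release_tab below 0.06 rad and value of joint power_key below 0.0008 m and distance of balance from where it was at the start of the episode below 0.03 m and angle between balance's own z axis and vertical below 0.05 rad and linear speed of balance below 0.01 m/s); the robot touches nothing.
It fails at once if the balance is lifted, tipped or shifted by more than 30 mm (distance of balance from where it was at the start of the episode above 0.03 m or angle between balance's own z axis and vertical above 0.12 rad or height (world z) of balance above 0.008 m).
It fails at once if the weighing pan is pressed (over 3 N) (contact force between the arm and weighing_pan above 3 N).
It fails at once if a loose thing is lifted or moved by more than 20 mm (distance of any of mortar, brass_weight_0, brass_weight_1, brass_weight_2, tweezers, herb_scoop, marker_pen from where it was at the start of the episode above 0.02 m).
It also fails if it takes over 45 s, if anything falls off the work surface, if the arm or the gripper's body presses on something with over 40 N, if the wrist force passes 120 N, or if a joint passes its speed limit or range.

## Working session

There is one attempt and no reset: what is moved stays moved. The work goes in short steps, Python scripts to look and compute and a shell command to move; the robot and the scene stay as the last step left them, time stands still between calls to the robot, and variables do not carry over. Pictures are saved under pics/ and viewed, at most 10 in all, crops included, and the job is handed in when it is done.

```bash
mkdir -p pics
python3 - <<'E'
from station import ctrl
import cv2,numpy as np
print(ctrl.get_obs(), ctrl.tcp_to_grasp)
for n in("scene","top"):
    c=ctrl.camera(n);cv2.imwrite(f"pics/{n}0.png",c["img"]);print(n,c["intrinsics"],c["k1"],c["R"],c["t"])
E
```

```text
{'time_s': 0.0, 'qpos': array([ 1.04541206e+00,  3.00489537e-01,  1.52158185e+00,  1.88450571e-05,
        1.32070913e+00, -6.66126741e-02]), 'joint_vel': array([-0.00138258,  0.00085128,  0.0001678 ,  0.00191131, -0.00027827,
       -0.00027255]), 'tau': array([-1.31389224e-04, -5.31805015e+01, -3.52739990e+01,  7.08533311e-02,
        2.43817322e-02, -7.88016428e-05]), 'ee_pos': array([0.24355847, 0.49309856, 0.40407576]), 'eef_rot': array([-3.14040864e+00, -9.72808568e-05,  2.68281633e+00]), 'force': array([-0.11280765,  1.01715091, -0.5121918 ]), 'moment': array([0.01136756, 0.01769558, 0.02092512]), 'grip_force': 0.0, 'grip_width': 0.09414878686620655} 0.1804
scene [[583.77881885   0.         317.63835224]
 [  0.         583.77881885 246.07189571]
 [  0.           0.           1.        ]] -0.10898497041125432 [[ 0.53812108 -0.84274867 -0.01415536]
 [-0.62143541 -0.38534792 -0.68214735]
 [ 0.56942404  0.37587451 -0.73107771]] [-0.16362221  0.41682183  1.09269925]
top [[555.32599636   0.         320.7245866 ]
 [  0.         555.32599636 235.22632072]
 [  0.           0.           1.        ]] -0.1482880334528151 [[ 0.02158593 -0.99973681  0.00776873]
 [-0.98969768 -0.02246795 -0.14139906]
 [ 0.14153639 -0.00463646 -0.9899222 ]] [0.13140588 0.51621541 1.35161672]
```

View pics/scene0.png

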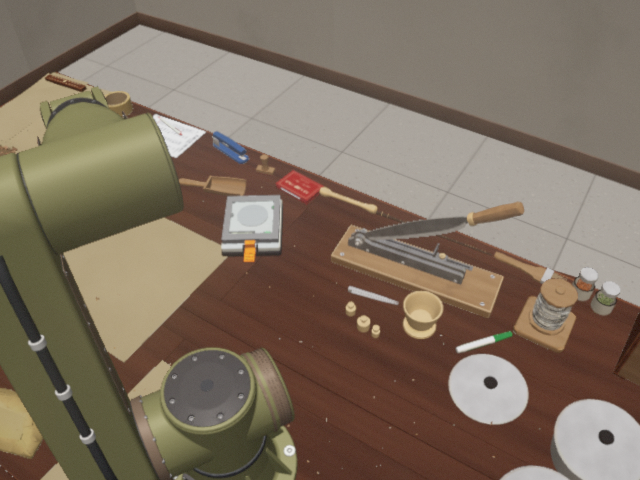

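View pics/top0.png

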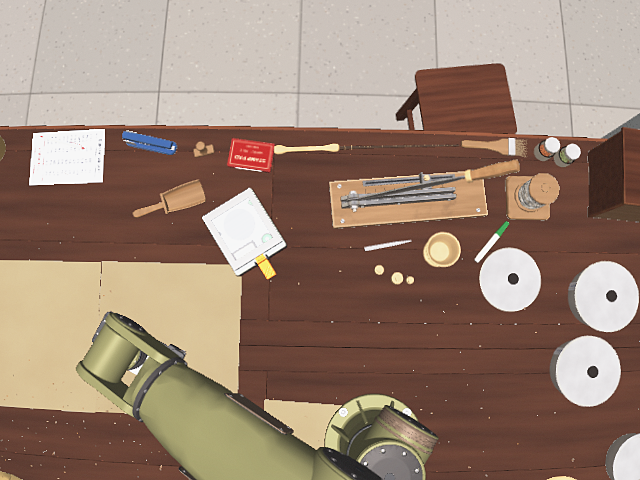

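The balance is in the top view at about (245,232), with the orange tab at (265,266). Its x axis points up and to the left. I'll enlarge both views.

Run:
```python
import cv2,numpy as np
a=cv2.imread("pics/top0.png")[180:290,190:300];b=cv2.imread("pics/scene0.png")[185:270,210:295]
cv2.imwrite("pics/crop0.png",np.hstack([cv2.resize(a,(400,400),interpolation=2),cv2.resize(b,(400,400),interpolation=2)]))
```

```text
(no output)
```

View pics/crop0.png

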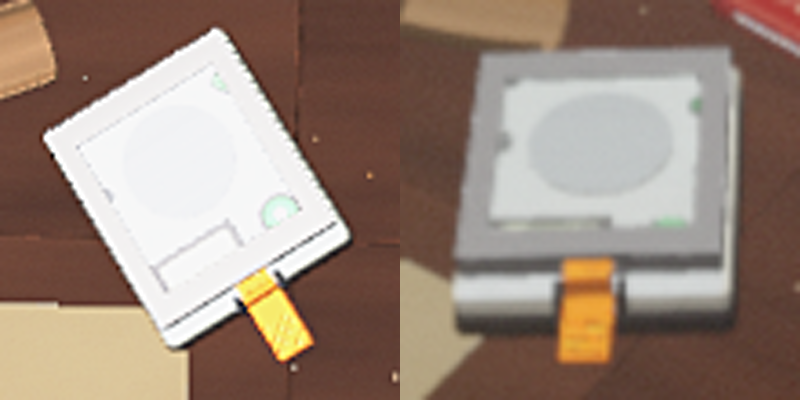

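```bash
cat > h.py <<'E'
from station import ctrl
import cv2,numpy as np
from scipy.spatial.transform import Rotation as Ro
from scipy.optimize import least_squares
def proj(c,X):
    p=np.asarray(X)@c["R"].T+c["t"]; s=p[:,:2]/p[:,2:]; s=s*(1+c["k1"]*(s**2).sum(1,keepdims=True))
    K=c["intrinsics"]; return s*[K[0,0],K[1,1]]+K[:2,2]
def world(P,b):
    c,s=np.cos(P[2]),np.sin(P[2]); b=np.atleast_2d(b)/1000.
    return np.c_[P[0]+c*b[:,0]-s*b[:,1],P[1]+s*b[:,0]+c*b[:,1],b[:,2]]
def tip(o=None,L=.199):
    o=o or ctrl.get_obs(); return o["ee_pos"]+Ro.from_euler('xyz',o["eef_rot"]).as_matrix()[:,2]*L
E
python3 - <<'E'
from h import *
ct,cs=ctrl.camera("top"),ctrl.camera("scene")
T=[((-136,0,40),(295,353)),((-50,-40,44),(280,211)),((18,0,46),(180,160)),((-90,-75,38),(352,240)),((-90,75,38),(175,348))]
S=[((-136,0,40),(184,361)),((18,0,46),(200,145))]
f=lambda P:np.r_[(proj(ct,world(P,[a for a,_ in T]))-(np.array([b for _,b in T])/(400/110)+[190,180])).ravel(),(proj(cs,world(P,[a for a,_ in S]))-(np.array([b for _,b in S])/(400/85)+[210,185])).ravel()]
r=least_squares(f,[.55,.2,.5],loss='soft_l1');print(r.x,r.fun.reshape(-1,2).round(1))
P=r.x;np.save("P.npy",P)
for n,b in dict(pad=(-122,0,42),key=(-50,-40,44),hinge=(76,0,45)).items():print(n,world(P,b),np.hypot(*world(P,b)[0,:2]))
E
```

```text
[0.52038634 0.33573097 0.57899915] [[ 0.7 -0.4]
 [ 0.5  0.6]
 [ 0.1  0. ]
 [ 1.2 -0.8]
 [-1.7  1.2]
 [-0.8 -0.5]
 [-0.2 -1.1]]
pad [[0.41827103 0.26897422 0.042     ]] 0.4972904431573007
key [[0.50042326 0.27489122 0.044     ]] 0.5709541324262868
hinge [[0.58399915 0.37731715 0.045     ]] 0.695286442492293
```

```bash
cat >> h.py <<'E'
def row(b,a=0.,P=np.load("P.npy")):
    """row to bring fingertip to balance-frame point b (mm), tool tilted a from down towards balance +x"""
    o=ctrl.get_obs(); R=Ro.from_euler('xyz',o["eef_rot"]).as_matrix()
    B=Ro.from_euler('z',P[2]).as_matrix()
    G=B@np.array([[-np.cos(a),0,np.sin(a)],[0,1,0],[-np.sin(a),0,-np.cos(a)]])
    t=world(P,b)[0]-G[:,2]*.199
    d=R.T@(t-o["ee_pos"]); v=Ro.from_matrix(R.T@G).as_rotvec()
    print(b,"row",(d*100).round(2),v.round(3),"n",max(np.linalg.norm(d)/.05,np.linalg.norm(v)/.15).round(1))
def where(P=np.load("P.npy")):
    o=ctrl.get_obs(); d=tip(o)-[P[0],P[1],0]; print("t",o["time_s"],"tip bal mm",(Ro.from_euler('z',-P[2]).apply(d)*1000).round(1),"F",o["force"].round(1),"q",o["qpos"].round(2))
E
python3 -c "
from h import *
where();row((-124,0,120))"
```

```text
t 0.2 tip bal mm [-145.7  283.1  205.3] F [ 0.5 -0.1 -0.4] q [ 1.05  0.3   1.52  0.    1.32 -0.07]
(-124, 0, 120) row [-25.49 -12.52   8.54] [-1.000e-03 -0.000e+00 -1.038e+00] n 6.9
```

```bash
python3 -m jog '[[-25.5,-12.5,8.5,0,0,-1.04],[-25.5,-12.5,8.5,0,0,-1.04],[-25.5,-12.5,8.5,0,0,-1.04],[-25.5,-12.5,8.5,0,0,-1.04],[-25.5,-12.5,8.5,0,0,-1.04],[-25.5,-12.5,8.5,0,0,-1.04],[-25.5,-12.5,8.5,0,0,-1.04],[-25.5,-12.5,8.5,0,0,-1.04]]' 0 10
python3 -c "
from h import *
where();row((-124,0,120));row((-124,0,55))"
```

```text
time_s: 1.0
ee_pos: [0.4181, 0.2659, 0.3186]
eef_rot: [-3.141, -0.002, -2.558]
force: [0.2, 0.7, 0.1]
grip_width: 0.0335
grip_force: 0.0
t 1.0 tip bal mm [-124.1   -2.5  119.6] F [0.2 0.7 0.1] q [ 0.49  0.27  1.77 -0.    1.1  -1.66]
(-124, 0, 120) row [ 0.02  0.25 -0.04] [-0.    -0.002  0.005] n 0.1
(-124, 0, 55) row [0.01 0.25 6.46] [-0.    -0.002  0.005] n 1.3
```

```bash
python3 -m jog '[[0,0.25,3,0,0,0],[0,0.25,6,0,0,0],[0,0.25,6.5,0,0,0],[0,0.25,6.5,0,0,0]]'
python3 - <<'E'
from h import *
where();row((-122,0,33))
P=np.load("P.npy");im=[]
for n in("top","scene"):
    c=ctrl.camera(n);u=proj(c,world(P,(-100,0,50)))[0].astype(int)
    im.append(cv2.resize(c["img"][u[1]-40:u[1]+40,u[0]-40:u[0]+40],(400,400),interpolation=2))
cv2.imwrite("pics/pad.png",np.hstack(im))
E
```

```text
time_s: 1.4
ee_pos: [0.4155, 0.2702, 0.2545]
eef_rot: [3.142, -0.001, -2.56]
force: [-0.3, -0.5, 0.5]
grip_width: 0.0018
grip_force: 0.0
t 1.4 tip bal mm [-123.9    2.6   55.5] F [-0.3 -0.5  0.5] q [ 0.5   0.37  1.82 -0.    0.96 -1.65]
(-122, 0, 33) row [-0.16 -0.26  2.25] [ 0.    -0.001  0.002] n 0.5
```

View pics/pad.png

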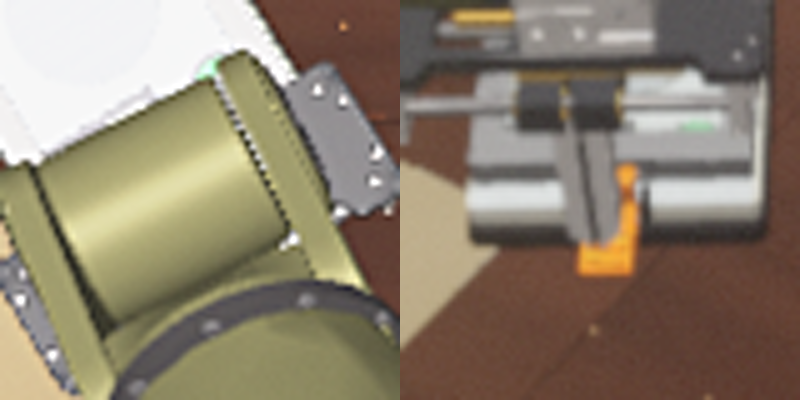

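The fingertips in the scene crop are at about (595,240), roughly over the pad at (608,255) and about 4 mm too far to +y. I'll shift that amount and press.

```bash
python3 -m jog '[[-0.1,-0.4,0.4,0,0,0],[-0.1,-0.4,0.9,0,0,0],[-0.1,-0.4,1.4,0,0,0],[-0.1,-0.4,1.8,0,0,0],[-0.1,-0.4,2.1,0,0,0],[-0.1,-0.4,2.4,0,0,0],[-0.1,-0.4,2.4,0,0,0]]'
python3 -c "
from h import *
where()
P=np.load('P.npy')
c=ctrl.camera('scene');u=proj(c,world(P,(-30,0,50)))[0].astype(int)
cv2.imwrite('pics/press.png',cv2.resize(c['img'][u[1]-60:u[1]+60,u[0]-60:u[0]+60],(480,480),interpolation=2))"
```

```text
time_s: 2.2
ee_pos: [0.4185, 0.2674, 0.2303]
eef_rot: [-3.142, -0.001, -2.56]
force: [-2.4, -3.8, 3.9]
grip_width: 0.0006
grip_force: 2.3
t 2.2 tip bal mm [-122.8   -1.5   31.3] F [-2.4 -3.8  3.9] q [ 0.49  0.41  1.83 -0.    0.91 -1.66]
```

View pics/press.png

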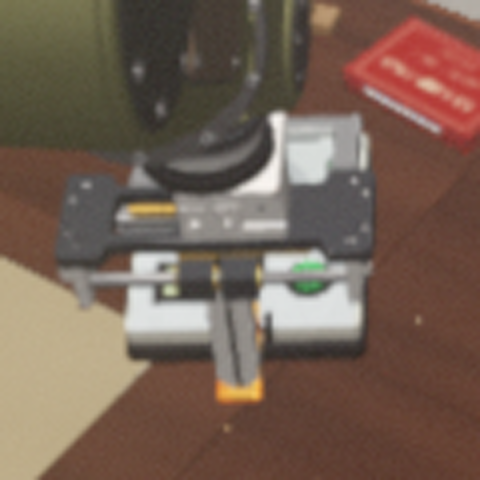

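The deck front is now bare: the green key at (308,275) and the display at (168,288) show clear of the cover edge. The cover has therefore sprung ajar. Next I'll retract and tilt the tool.

```bash
python3 -m jog '[[0,0,-2,0,0,0],[2,0,-5,0,0,0],[3,0,-7,0,0,0],[3,0,-7,0,0,0]]'
python3 -c "
from h import *
where();row((-115,-40,75),.55)"
```

```text
time_s: 2.65
ee_pos: [0.3932, 0.2509, 0.303]
eef_rot: [-3.141, 0.005, -2.56]
force: [-0.4, 0.5, -0.2]
grip_width: 0.0003
grip_force: 0.0
t 2.65 tip bal mm [-151.9   -1.5  104. ] F [-0.4  0.5 -0.2] q [ 0.49  0.23  1.86  0.    1.04 -1.66]
(-115, -40, 75) row [ 6.65 -3.84  5.81] [ 0.    -0.545  0.002] n 3.6
```

```bash
python3 -m jog '[[3,-2,2,0,-0.15,0],[5,-3.8,4,0,-0.3,0],[6.6,-3.8,5.8,0,-0.45,0],[6.6,-3.8,5.8,0,-0.55,0],[6.6,-3.8,5.8,0,-0.55,0],[6.6,-3.8,5.8,0,-0.55,0]]'
python3 - <<'E'
from h import *
where();row((-62,-40,66),.55)
P=np.load('P.npy')
c=ctrl.camera('scene');u=proj(c,world(P,(-30,0,50)))[0].astype(int)
cv2.imwrite('pics/ajar.png',cv2.resize(c['img'][u[1]-60:u[1]+60,u[0]-60:u[0]+60],(480,480),interpolation=2))
E
```

```text
time_s: 3.25
ee_pos: [0.3595, 0.1832, 0.2425]
eef_rot: [3.141, 0.547, -2.56]
force: [-0.9, -0.1, 0.0]
grip_width: 0.0003
grip_force: 0.0
t 3.25 tip bal mm [-114.6  -39.4   72.6] F [-0.9 -0.1  0. ] q [ 0.36  0.16  2.17  0.4   0.3  -2.14]
(-62, -40, 66) row [-4.09 -0.05  3.3 ] [ 0.001 -0.003  0.002] n 1.1
```

View pics/ajar.png

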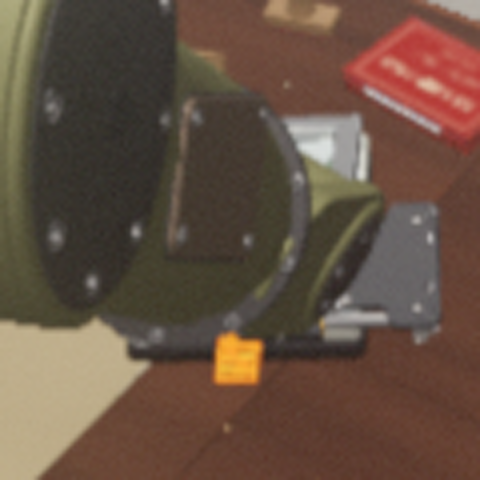

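The arm hides the front of the cover, but the tab has sprung back and the fingers are on the right-hand side, clear of the hook. I'll slide them in under the rim.

```bash
python3 -m jog '[[-1.5,0,1.2,0,0,0],[-3,0,2.4,0,0,0],[-4.1,0,3.3,0,0,0],[-4.1,0,3.3,0,0,0]]'
python3 - <<'E'
from h import *
where()
for th in(.4,.5,.6,.7,.8,.9,1.,1.1,1.2,1.3,1.4,1.5,1.6): row((76-152*np.cos(th)+7,-40,45+152*np.sin(th)-25),.55)
E
```

```text
time_s: 3.7
ee_pos: [0.4037, 0.2124, 0.2358]
eef_rot: [-3.141, 0.549, -2.56]
force: [0.6, 1.2, -1.4]
grip_width: 0.0005
grip_force: 0.0
t 3.7 tip bal mm [-61.4 -39.1  66. ] F [ 0.6  1.2 -1.4] q [ 0.39  0.28  2.04  0.34  0.3  -2.06]
(np.float64(-57.00127108843853), -40, np.float64(79.19158803091489)) row [-1.03 -0.06 -0.9 ] [ 0.001 -0.001  0.003] n 0.3
(np.float64(-50.39254940733667), -40, np.float64(92.87268186783885)) row [-2.31 -0.06 -1.72] [ 0.001 -0.001  0.003] n 0.6
(np.float64(-42.45101346627111), -40, np.float64(105.82565595604538)) row [-3.66 -0.07 -2.41] [ 0.001 -0.001  0.003] n 0.9
(np.float64(-33.25601246724226), -40, np.float64(117.92108846012903)) row [-5.08 -0.07 -2.96] [ 0.001 -0.001  0.003] n 1.2
(np.float64(-22.89941982076914), -40, np.float64(129.03812581672747)) row [-6.54 -0.07 -3.37] [ 0.001 -0.001  0.003] n 1.5
(np.float64(-11.484715177140984), -40, np.float64(139.06569026337746)) row [-8.04 -0.08 -3.63] [ 0.001 -0.001  0.003] n 1.8
(np.float64(0.8740495080427593), -40, np.float64(147.9035896908003)) row [-9.55 -0.08 -3.74] [ 0.001 -0.001  0.003] n 2.1
(np.float64(14.05338954331225), -40, np.float64(155.46351872933818)) row [-11.07  -0.08  -3.7 ] [ 0.001 -0.001  0.003] n 2.3
(np.float64(27.921621319545608), -40, np.float64(161.66994106701839)) row [-12.58  -0.09  -3.51] [ 0.001 -0.001  0.003] n 2.6
(np.float64(42.34017804906272), -40, np.float64(166.46084418341334)) row [-14.06  -0.09  -3.16] [ 0.001 -0.001  0.003] n 2.9
(np.float64(57.164994279163366), -40, np.float64(169.78835895824594)) row [-15.5   -0.1   -2.68] [ 0.001 -0.001  0.003] n 3.1
(np.float64(72.24794534650916), -40, np.float64(171.6192379638163)) row [-16.88  -0.1   -2.04] [ 0.001 -0.001  0.003] n 3.4
(np.float64(87.4383273897959), -40, np.float64(171.93518766230878)) row [-18.19  -0.11  -1.28] [ 0.001 -0.001  0.003] n 3.6
```

```bash
python3 -m jog '[[-0.5,0,-0.5,0,0,0],[-1,0,-0.9,0,0,0],[-1.6,0,-1.3,0,0,0],[-2.3,0,-1.7,0,0,0],[-3,0,-2.1,0,0,0],[-3.7,0,-2.4,0,0,0],[-4.4,0,-2.7,0,0,0],[-5.1,0,-3,0,0,0]]'
python3 - <<'E'
from h import *
where()
for th in(.8,.9,1.,1.1,1.2,1.3,1.4,1.5,1.6): row((76-152*np.cos(th)+7,-40,45+152*np.sin(th)-25),.55)
P=np.load('P.npy')
c=ctrl.camera('scene');u=proj(c,world(P,(0,0,80)))[0].astype(int)
cv2.imwrite('pics/lift.png',cv2.resize(c['img'][u[1]-60:u[1]+60,u[0]-60:u[0]+60],(480,480),interpolation=2))
E
```

```text
time_s: 4.5
ee_pos: [0.4264, 0.2271, 0.2887]
eef_rot: [-3.142, 0.55, -2.56]
force: [0.0, -0.3, -0.4]
grip_width: 0.0005
grip_force: 0.2
t 4.5 tip bal mm [-34.1 -39.3 119.1] F [ 0.  -0.3 -0.4] q [ 0.4   0.23  1.94  0.22  0.44 -1.93]
(np.float64(-22.89941982076914), -40, np.float64(129.03812581672747)) row [-1.48 -0.05 -0.26] [0.001 0.    0.002] n 0.3
(np.float64(-11.484715177140984), -40, np.float64(139.06569026337746)) row [-2.98 -0.06 -0.52] [0.001 0.    0.002] n 0.6
(np.float64(0.8740495080427593), -40, np.float64(147.9035896908003)) row [-4.49 -0.06 -0.63] [0.001 0.    0.002] n 0.9
(np.float64(14.05338954331225), -40, np.float64(155.46351872933818)) row [-6.01 -0.06 -0.58] [0.001 0.    0.002] n 1.2
(np.float64(27.921621319545608), -40, np.float64(161.66994106701839)) row [-7.52 -0.07 -0.39] [0.001 0.    0.002] n 1.5
(np.float64(42.34017804906272), -40, np.float64(166.46084418341334)) row [-9.   -0.07 -0.04] [0.001 0.    0.002] n 1.8
(np.float64(57.164994279163366), -40, np.float64(169.78835895824594)) row [-10.44  -0.07   0.45] [0.001 0.    0.002] n 2.1
(np.float64(72.24794534650916), -40, np.float64(171.6192379638163)) row [-11.82  -0.07   1.08] [0.001 0.    0.002] n 2.4
(np.float64(87.4383273897959), -40, np.float64(171.93518766230878)) row [-13.13  -0.08   1.85] [0.001 0.    0.002] n 2.7
```

View pics/lift.png

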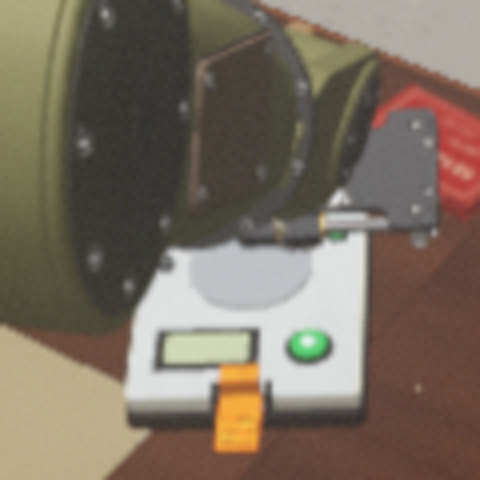

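The deck, display, key (310,345) and pan are uncovered, so the cover is riding up on the fingers. I'll carry on along the arc.

```bash
python3 -m jog '[[-1.5,0,-0.3,0,0,0],[-3,0,-0.5,0,0,0],[-4.5,0,-0.6,0,0,0],[-6,0,-0.6,0,0,0],[-7.5,0,-0.4,0,0,0],[-9,0,0,0,0,0],[-9.7,0,0.2,0,0,0],[-10.4,0,0.4,0,0,0]]'
python3 -c "
from h import *
where()"
python3 -m jog '[[-0.7,0,0.3,0,0,0],[-1.4,0,0.6,0,0,0],[-2.1,0,1.0,0,0,0],[-2.7,0,1.4,0,0,0],[-3.3,0,1.8,0,0,0],[-3.9,0,2.2,0,0,0],[-3.9,0,2.2,0,0,0]]'
python3 -c "
from h import *
where()"
```

```text
time_s: 5.35
ee_pos: [0.5021, 0.2769, 0.3389]
eef_rot: [3.141, 0.549, -2.56]
force: [0.3, -0.1, 0.0]
grip_width: 0.0
grip_force: 0.1
t 5.35 tip bal mm [ 56.4 -39.  169.2] F [ 0.3 -0.1  0. ] q [ 0.43  0.34  1.65  0.14  0.61 -1.81]
time_s: 6.05
ee_pos: [0.5398, 0.3016, 0.3405]
eef_rot: [3.142, 0.55, -2.56]
force: [0.0, 0.5, 0.0]
grip_width: 0.0005
grip_force: 0.0
t 6.05 tip bal mm [101.5 -39.  170.8] F [0.  0.5 0. ] q [ 0.44  0.44  1.51  0.12  0.65 -1.79]
```

```bash
python3 -m jog '[[0.5,0,-2,0,0,0],[2,0,-4,0,0,0],[6,0,-5,0,0,0],[10,0,-5,0,0,0],[13,0,-5,0,0,0],[13,0,-5,0,0,0]]'
python3 - <<'E'
from h import *
where();row((-50,-40,75),0)
for n in("scene","top"):
  P=np.load('P.npy')
  c=ctrl.camera(n);u=proj(c,world(P,(20,0,80)))[0].astype(int)
  cv2.imwrite(f'pics/open_{n}.png',c['img'][max(0,u[1]-70):u[1]+70,u[0]-70:u[0]+70])
a=[cv2.resize(cv2.imread(f'pics/open_{n}.png'),(400,400),interpolation=2) for n in("scene","top")]
cv2.imwrite('pics/open.png',np.hstack(a))
E
```

```text
time_s: 6.65
ee_pos: [0.4226, 0.2248, 0.3137]
eef_rot: [3.141, 0.546, -2.561]
force: [0.9, -0.7, 0.2]
grip_width: 0.0006
grip_force: 0.0
t 6.65 tip bal mm [-39.1 -39.  143.7] F [ 0.9 -0.7  0.2] q [ 0.4   0.18  1.93  0.2   0.5  -1.9 ]
(-50, -40, 75) row [-5.84 -0.09  8.2 ] [0.001 0.546 0.002] n 3.6
```

View pics/open.png

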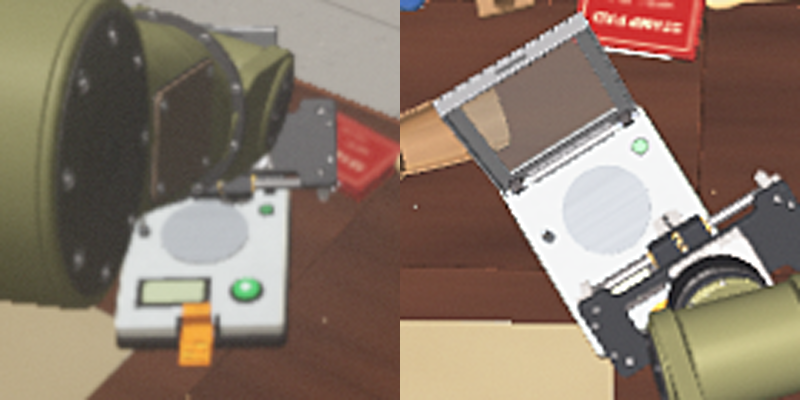

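The cover is open and leaning back in the top view. I'll check the key position against the scene crop (key at (247,287), pan at (204,234)).

```bash
python3 -m jog '[[-2,0,2,0,0.15,0],[-3.5,0,3.5,0,0.3,0],[-5,0,5,0,0.45,0],[-5.8,0,7,0,0.546,0],[-5.8,0,8.2,0,0.546,0],[-5.8,0,8.2,0,0.546,0]]'
python3 - <<'E'
from h import *
P=np.load('P.npy');c=ctrl.camera('scene');u=proj(c,world(P,(20,0,80)))[0].astype(int)
print((proj(c,world(P,[(-50,-40,44),(18,0,46),(-136,0,40)]))-u+70)*400/140)
where();row((-50,-40,50));row((-50,-40,40))
u=proj(c,world(P,(-50,-40,44)))[0].astype(int)
cv2.imwrite('pics/key.png',cv2.resize(c['img'][u[1]-40:u[1]+40,u[0]-40:u[0]+40],(480,480),interpolation=2))
E
```

```text
time_s: 7.35
ee_pos: [0.5023, 0.2771, 0.2743]
eef_rot: [3.141, 0.005, -2.56]
force: [-0.3, -0.9, -0.1]
grip_width: 0.0007
grip_force: 0.0
[[244.75133271 285.58084505]
 [203.8342256  230.50450403]
 [192.41344627 363.4663322 ]]
t 7.4 tip bal mm [-46.6 -39.2  76.3] F [ 0.1 -0.5  0. ] q [ 0.44  0.49  1.58  0.    1.07 -1.71]
(-50, -40, 50) row [ 0.24 -0.08  2.62] [0.    0.006 0.002] n 0.5
(-50, -40, 40) row [ 0.25 -0.08  3.62] [0.    0.006 0.002] n 0.7
```

View pics/key.png

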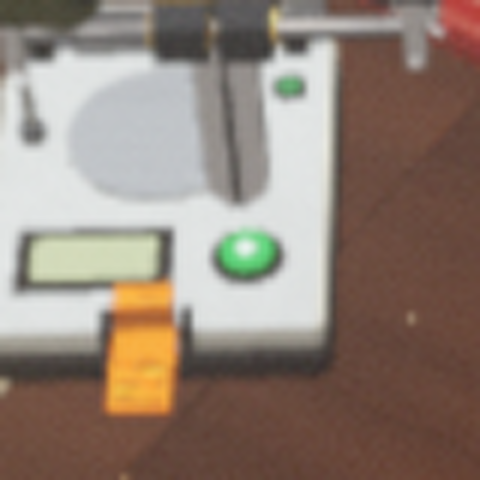

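The key is at (248,252), within about 1–2 mm of where I predicted, and the fingers are just above it. I'll press.

```bash
python3 -m jog '[[0.4,0,1,0,0,0],[0.4,0,2.2,0,0,0],[0.4,0,2.9,0,0,0],[0.4,0,3.3,0,0,0],[0.4,0,3.6,0,0,0],[0.4,0,3.7,0,0,0],[0.4,0,3.7,0,0,0],[0.4,0,3.7,0,0,0]]'
python3 -c "
from h import *
where()"
```

```text
time_s: 8.2
ee_pos: [0.4987, 0.2746, 0.2394]
eef_rot: [-3.142, 0.004, -2.56]
force: [-3.6, -4.1, 8.3]
grip_width: 0.0004
grip_force: 4.1
t 8.2 tip bal mm [-50.9 -39.3  40.4] F [-3.6 -4.1  8.3] q [ 0.44  0.53  1.61  0.    0.99 -1.71]
```

8.3 N is well past the 4.2 N at the stop, so the key is fully in. I'll retract.

```bash
python3 -m jog '[[0,0,-1,0,0,0],[0,0,-4,0,0,0],[2,0,-9,0,0,0],[6,0,-13,0,0,0],[10,0,-14,0,0,0],[13,0,-14,0,0,0],[13,0,-14,0,0,0],[13,0,-14,0,0,0]]'
python3 - <<'E'
from h import *
where();P=np.load('P.npy');a=[]
for n in("scene","top"):
  c=ctrl.camera(n);u=proj(c,world(P,(0,0,60)))[0].astype(int)
  a.append(cv2.resize(c['img'][max(0,u[1]-70):u[1]+70,u[0]-70:u[0]+70],(400,400),interpolation=2))
cv2.imwrite('pics/end.png',np.hstack(a))
E
```

```text
time_s: 9.0
ee_pos: [0.3896, 0.2029, 0.3793]
eef_rot: [-3.141, 0.006, -2.561]
force: [-0.3, -0.7, -0.7]
grip_width: 0.0006
grip_force: 0.0
t 9.0 tip bal mm [-180.9  -39.7  180.3] F [-0.3 -0.7 -0.7] q [ 0.4   0.07  1.85  0.    1.21 -1.76]
```

View pics/end.png

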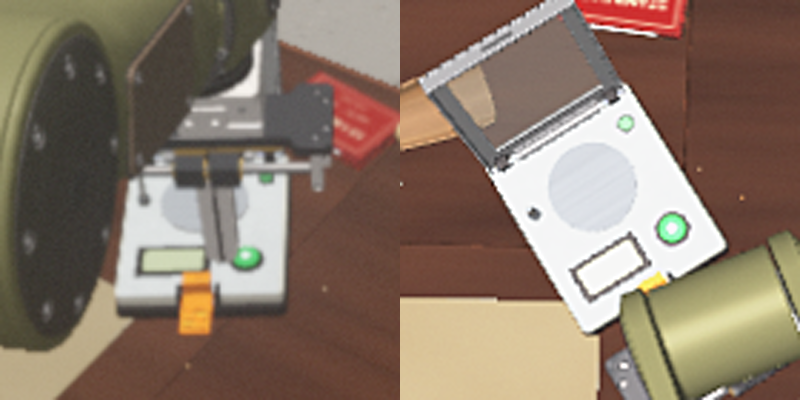

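The cover is resting open. The tab and the key at (672,228) have sprung back, the balance hasn't moved, and the arm is clear.

```bash
python3 -c "
from station import ctrl
print(ctrl.hand_in())"
```

```text
the job is handed in; nothing more can be done
None
```

The job is handed in but came back with no verdict; the last pictures show the cover resting fully open, the tab and power key sprung back, and the balance unmoved, after about 9 s of the 45 s allowed.

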